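Close and lock the bead polisher

ROBOT

A 6-joint arm with a two-finger parallel gripper is mounted at the origin on the work surface; the furniture and walls round the work are solid. World frame = base frame: x ahead of the robot, y to its left, z up, the work surface at z = 0. Lengths are in m, angles in degrees, forces in N, time in s.
With the tool pointing down it reaches from about 0.275 to 0.875 m from the base axis. Payload 12.5 kg.
Tool frame: the origin (TCP) lies between the finger pads; the fingertips stand 14 mm ahead of it and the grasp point (between the pads) lies 5 mm behind it (tips_ahead is the distance from the TCP to the fingertips, in m); x points along the fingers, z is the direction in which the jaws open and shut, and the axes are right-handed (so a half turn about x gives the same grasp; the last joint's range is limited). The gripper opens to 85 mm and grips with 20 to 120 N. Pads are 22 mm wide; open, the fingers measure 114 mm over their backs; the gripper's body (76 mm by 85 mm) begins 54 mm behind the grasp point. The pads swing forward as they close: fully open they stand 13 mm farther back than shut.
Start: joints at [-77.097, 20.094, 94.641, -0, 65.266, -4.847], TCP at [0.168, -0.524, 0.245] pointing down, gripper open.
Joint ranges: [-157.81, 157.81], [-45, 120.19], [0.68, 151.7], [-89.99, 269.99], [4.06, 180], [-164.3, 164.3]. Speed limits (degrees/s): [127.2, 127.2, 159.86, 180, 180, 180].

INTERFACE

Orientations are given as a 3x3 rotation matrix whose columns are the frame's x, y, z axes.
In Python, from cell import * gives the robot as it stands. The module is installed in compiled form; this text tells all that it offers.
- The arm moves only by the tool play_rows, never from a script. Its argument "commands" is a list of rows, each a list of 6 numbers: the shift along the tool's x, y, z in mm, then the turn, a rotation vector about the tool's x, y, z in rad. A call has 1 to 12 rows; each row shifts and turns the commanded pose from where the row before left it, along the tool's axes as they then stand; what a row does not reach is not made up. A row lasts 1/10 s, in which the tool goes at most 50 mm and 8.59 degrees, less where a joint would pass 70% of its speed; a pose out of reach is approached as far as the arm can. A call with a gripper value outside its range is refused whole. "fingers" is the finger opening in mm, from 0 to 85.4, set as the call begins (left out, the last holds). The fingers move at their own pace and stop on an object; the grip force is fixed at half the most. Time passes only in rows, so rows that do not move let the fingers close. It gives the time, the measured TCP pose, the force and the opening at its end, in the units of the state.
- state(): the state, without advancing time (a new reading comes with each control period).
- snapshot(name): name is "scene" or "side" or "wrist"; returns a dict with "img" (420x560x3 uint8, red, green, blue), "z_map" (420x560 float32, m along the optical axis (not along the pixel's ray), 0 where there is no reading), "fx", "fy", "cx", "cy" (pixels), "R" (3x3) and "t" (3): a world point X has camera coordinates R X + t; the wrist camera has in their place "mount" (4x4, takes a point from camera to tool coordinates, whose origin is the TCP and whose axes are the tool frame's). Camera axes: x right, y down, z forward; pixel columns grow to the right and rows downward; lengths in m; the calibration is good to about 2 mm. The wrist camera is an equidistant fisheye: a pixel r from the principal point sees the ray r / f radians off the axis. A picture is of the moment at which its call begins: read the wrist's pose just before it.
- finish_job(): hands the job in, once; it reports no verdict.
The state is a dict: "clock": time; "q": joint angles; "joint_velocities": joint speeds; "effort": joint torques, N m; "ee_pos": TCP position; "ee_rot": TCP orientation; "contact_force": force on the tool from outside, world axes, zero at the start; "moment": the same for the moment, N m; "finger_gap": finger opening in m.
Only numpy, scipy, OpenCV 4.12 (cv2) and the standard library are available. Lean on these libraries where they do the work, as an engineer would, in place of code of your own. Each camera call takes 0.05 s, during which the arm holds its last target. There are 200 camera calls.

TASK

Get the bead polisher ready to run: set its lid down flat in the mouth of the bowl while the locking ring is open (place it, do not drop it), let go, and then turn the locking ring clockwise by its lug until it is fully home at the locked mark. Do not disturb the spool, the bead tub or the pin tin that stand around.

Things in the scene. Friction and masses are not known exactly. Their poses are not given: they have to be found in the camera images.
- polisher: round grey bench machine, 192 mm wide, 92 mm high, standing firm; origin under its centre. Its -x side is the front (dial, switch). On top an aluminium locking ring round a bowl. Marks on the shoulder: hollow circle = open, upright white bar = locked. Stop blocks for the lug's foot (top at 92 mm, 83-91 mm from the axis); three keeper clips at +x, +y, -y (top at 98 mm)
- lid_seat (a point): centre of the ledge the lid lies on, 80 mm above the table, axes of the machine. The open ring has gaps (radius 66 mm) within 48 deg of +y and -y for the lid's ears; its two tongues at +x and -x reach in to radius 54 mm, 7.5-12 mm above the ledge, with 4 mm high keys under them. The lid goes in with ears and handle along the machine's y, either way round, up to 12 deg off; 4 mm radial play
- lock_ring (a joint): angle of the captive ring: 0 = fully open (lug at the hollow circle), grows clockwise seen from above; 1.222 rad = fully home at its stop, lug at the white bar, tongues over the lid's ears: locked. Turns stiffly (about 2 N at the lug), stays where it is left
- lug (a point): top centre of the ring's upright thumb lug, 115.5 mm above the table, 77 mm from the machine's axis. The lug is a plate 23 mm long radially (66-88 mm from the axis), 8.5 mm thick in the turning direction, 23 mm high above the ring (ring top at 92 mm). Its bearing in the machine's frame is 215 deg minus the joint angle (from +x towards +y): it crosses the machine's front
- lid: black lid lying on the table: disc 100 mm wide, 5 mm thick, with two ears at its +y and -y (124 mm over the ears, each within 32 deg of that axis) and a rib handle along its y, 14 mm thick (x), 60 mm long (y), top 41 mm above the underside. Origin at the centre of the underside, z up; about 0.14 kg
- handle (a point): top centre of the lid's rib handle, 41 mm above the lid's underside; axes of the lid
- white_spool: spool of white thread standing on end, 35 mm across, 58 mm high, origin under its centre; bystander
- bead_tub: flat round bead tub, 39 mm across, 16 mm high, origin under its centre; bystander
- tin: flat round pin tin, 70 mm across, 23 mm high, origin under its centre; bystander
There are look-alikes about, which are no part of the job. There is more than one size of the lid; the job needs the middle-sized.

How it is judged:
By the outcome, as a careful person would: the job done as asked, in the order asked, and still so for the second after the job is handed in, with the robot touching nothing.
It also fails if it takes over 53 s, if anything falls off the work surface, if the arm or the gripper's body presses on something with over 40 N, if the wrist force passes 120 N, or if a joint passes its speed limit or range.

## Working session

There is one attempt and no reset: what is moved stays moved. The work goes in short steps, Python scripts to look and compute and a tool call to move; the robot and the scene stay as the last step left them, time stands still between calls to the robot, and variables do not carry over. Pictures are saved under pics/ and viewed, about 8 in all and at most 12, crops included, and the job is handed in when it is done.

Besides the shell and the picture viewer there is one more tool, called after "Request:" as name(argument=value, ...) on one line, values as JSON. play_rows: Moves the arm, as the interface text tells. Its arguments: {"type":"object","properties":{"commands":{"type":"array","items":{"type":"array","items":{"type":"number"}}},"fingers":{"type":"number"}},"required":["commands"]}

```bash
mkdir -p pics
cat > h.py <<'E'
from cell import *
import numpy as np, cv2
def save(n,img): cv2.imwrite('pics/'+n+'.png',np.ascontiguousarray(img[:,:,::-1]))
def cloud(s):
    z=s['z_map'];v,u=np.mgrid[:z.shape[0],:z.shape[1]]
    P=np.stack([(u-s['cx'])/s['fx']*z,(v-s['cy'])/s['fy']*z,z],-1)
    W=(P-np.array(s['t']))@np.array(s['R'])
    W[z==0]=np.nan
    return W
E
python3 - <<'E'
from h import *
a=snapshot('scene');b=snapshot('side')
np.savez('s.npz',ai=a['img'],aw=cloud(a),bi=b['img'],bw=cloud(b))
im=np.hstack([a['img'],b['img']])
save('scene',a['img']);save('side',b['img'])
s=state();print(s['ee_pos'],np.round(s['ee_rot'],3),s['q'],s['clock'])
for k in 'ab':
  c=locals()[k];print(-np.array(c['R']).T@c['t'])
E
```

```text
[ 0.16764479 -0.52355121  0.24484645] [[-0.     0.952  0.305]
 [ 0.001  0.305 -0.952]
 [-1.     0.    -0.001]] [-7.70964931e+01  2.01192760e+01  9.46709737e+01 -6.92488785e-04
  6.52652794e+01 -4.84728635e+00] 0.1
[-0.04205257  1.01572043  0.57959202]
[0.03625089 1.1076363  0.94037623]
```

View pics/scene.png

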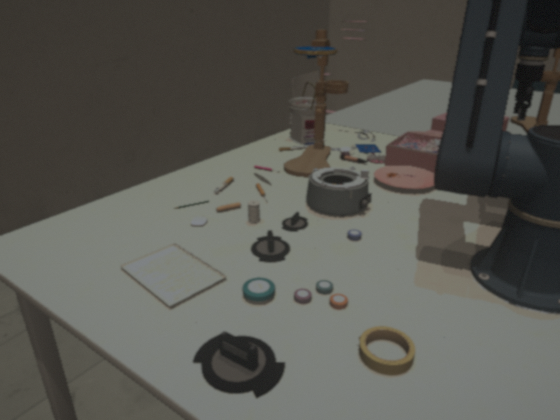

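View pics/side.png

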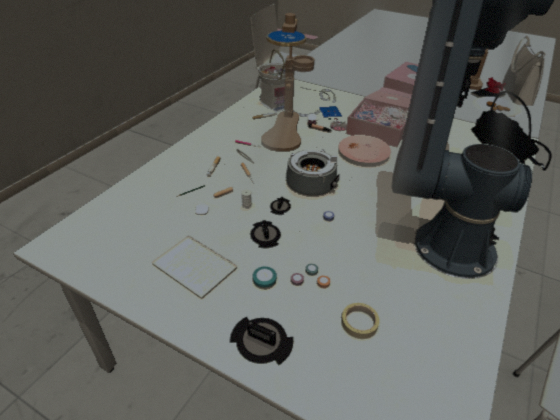

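Three lids: scene pixels (240,360) large, (270,247) middle, (295,222) small. The middle one looks right, about 0.65 of the polisher's width. I'll measure all three.

Run:
```python
from h import *
d=np.load('s.npz')
for n,pts in (('a',dict(big=(240,362),mid=(270,248),small=(295,223),pol=(338,190),lug=(366,200),spool=(254,211),tub=(354,234),tin=(259,289))),('b',dict(big=(262,340),mid=(265,233),small=(280,206),pol=(312,175),lug=(335,182),spool=(247,200),tub=(329,216),tin=(264,277)))):
  W=d[n+'w'];I=d[n+'i'].astype(int)
  for k,(u,v) in pts.items(): print(n,k,np.round(W[v,u],3))
  for k in('big','mid','small'):
    u,v=pts[k];r=60 if k=='big' else 26 if k=='mid' else 18
    y,x=np.mgrid[:420,:560]
    w=W[max(0,v-r):v+r,u-r:u+r];c=I[max(0,v-r):v+r,u-r:u+r].sum(-1)
    m=(c<150)&np.isfinite(w[...,0])&(w[...,2]<0.02)&(w[...,2]>-0.01)
    p=w[m][:,:2].astype(np.float32)
    if len(p)>5:
      (ctr,rad)=cv2.minEnclosingCircle(p);print('  ',k,ctr,rad*2,len(p),cv2.minAreaRect(p))
    h=w[(w[...,2]>0.028)&(w[...,2]<.06)][:,:2].astype(np.float32)
    if len(h)>4: print('   handle',h.mean(0),cv2.minAreaRect(h),len(h), np.nanmax(w[...,2]))
  w=W[(W[...,2]>.086)&(W[...,2]<.096)]; 
  u,v=pts['pol'];w=W[v-30:v+35,u-45:u+45];w=w[(w[...,2]>.084)&(w[...,2]<.096)][:,:2].astype(np.float32)
  print('pol',cv2.minEnclosingCircle(w),len(w))
save('crop',np.hstack([cv2.resize(d['ai'][160:270,225:385],None,fx=2.5,fy=2.5,interpolation=2),cv2.resize(d['bi'][140:250,235:350],None,fx=2.5,fy=2.5,interpolation=2)]) [:,:800]*1)
```

```text
a big [0.347 0.6   0.016]
a mid [0.531 0.278 0.022]
a small [0.571 0.111 0.008]
a pol [ 0.506 -0.006  0.086]
a lug [ 0.444 -0.064  0.05 ]
a spool [0.673 0.167 0.038]
a tub [0.403 0.081 0.016]
a tin [0.443 0.429 0.026]
   big (0.35604649782180786, 0.5950595140457153) 0.1604270488023758 2098 ((0.3553915023803711, 0.5946242809295654), (0.1251363903284073, 0.15839383006095886), 83.44232940673828)
   handle [0.3513027  0.59740686] ((0.3556625247001648, 0.5940641164779663), (0.07768674194812775, 0.019000349566340446), 3.1552062034606934) 700 0.05489631734940167
   mid (0.5630218386650085, 0.21379348635673523) 0.20791611075401306 335 ((0.5665540099143982, 0.21544715762138367), (0.08905274420976639, 0.20761466026306152), 25.087554931640625)
   handle [0.5428018  0.26024228] ((0.5468456149101257, 0.25476130843162537), (0.015284157358109951, 0.060938701033592224), 42.113624572753906) 91 0.04378398663751186
   small (0.5686224699020386, 0.13877932727336884) 0.14595955610275269 98 ((0.5775051116943359, 0.1378718614578247), (0.14083406329154968, 0.06151752173900604), 83.982177734375)
   handle [0
[... 844 characters left out ...]
84577942 410 ((0.562286913394928, 0.21280311048030853), (0.09584121406078339, 0.215910404920578), 16.29000473022461)
   handle [0.54791373 0.26216576] ((0.5490797162055969, 0.25993072986602783), (0.014462105929851532, 0.0581212192773819), 40.93169403076172) 69 0.04430786531830356
   small (0.5790802836418152, 0.10910758376121521) 0.20898233354091644 166 ((0.5787293910980225, 0.10893082618713379), (0.2020503133535385, 0.06735489517450333), 80.72085571289062)
   handle [0.57094514 0.1755977 ] ((0.5722520351409912, 0.17071524262428284), (0.015619839541614056, 0.16116729378700256), 7.596273899078369) 32 0.04303397244969682
pol ((0.5492204427719116, -0.08069083094596863), 0.09266183525323868) 554
```

View pics/crop.png

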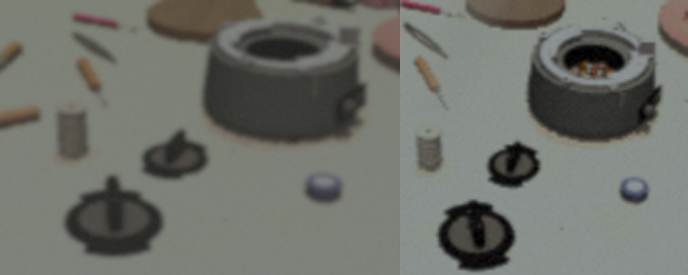

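The middle-sized lid is the one at scene (270,247): its handle measures about 15×60 mm with the top near 43 mm, while the large one is 77 mm long and the small one 41 mm. Next: the lug, the camera mount and the obstacles.

Run:
```python
from h import *
d=np.load('s.npz')
for n in 'ab':
  W=d[n+'w'].reshape(-1,3);W=W[np.isfinite(W[:,0])]
  r=np.hypot(W[:,0]-.549,W[:,1]+.082)
  m=(r<.12)&(W[:,2]>.099)&(W[:,2]<.13);p=W[m];print(n,m.sum(),p.mean(0),p.min(0),p.max(0),np.degrees(np.arctan2(p.mean(0)[1]+.082,p.mean(0)[0]-.549)))
  t=W[(W[:,2]>.13)&(W[:,0]>.2)&(W[:,0]<1)&(abs(W[:,1])<.7)]
  g,c=np.unique(np.round(t[:,:2],1),axis=0,return_counts=True)
  print([(tuple(np.round(q,1)),k,round(t[(np.round(t[:,:2],1)==q).all(1),2].max(),2)) for q,k in zip(g,c) if k>8])
w=snapshot('wrist');print(np.round(w['mount'],3),w['fx'],w['fy'],w['cx'],w['cy'])
```

```text
a 49 [ 0.48770205 -0.11877209  0.10806033] [ 0.47422588 -0.12950252  0.09907621] [0.63217571 0.00385803 0.11683519] -149.04083285842125
[((np.float64(0.2), np.float64(-0.5)), np.int64(37), np.float64(0.47)), ((np.float64(0.2), np.float64(0.0)), np.int64(1162), np.float64(0.58)), ((np.float64(0.2), np.float64(0.1)), np.int64(1064), np.float64(0.46)), ((np.float64(0.7), np.float64(-0.4)), np.int64(15), np.float64(0.42)), ((np.float64(0.7), np.float64(-0.3)), np.int64(41), np.float64(0.42)), ((np.float64(0.8), np.float64(-0.5)), np.int64(450), np.float64(0.44)), ((np.float64(0.8), np.float64(-0.4)), np.int64(404), np.float64(0.48)), ((np.float64(0.8), np.float64(-0.3)), np.int64(203), np.float64(0.42)), ((np.float64(0.9), np.float64(-0.5)), np.int64(385), np.float64(0.43)), ((np.float64(0.9), np.float64(-0.4)), np.int64(96), np.float64(0.48)), ((np.float64(0.9), np.float64(-0.3)), np.int64(26), np.float64(0.42)), ((np.float64(1.0), np.float64(-0.6)), np.int64(35), np.float64(0.25)), ((np.float64(1.0), np.float64(-0.5)), np.int64(140), np.float64(0.18))]
b 29 [ 0.48828827 -0.11413194  0.
[... 534 characters left out ...]
np.float64(0.8), np.float64(-0.4)), np.int64(431), np.float64(0.48)), ((np.float64(0.8), np.float64(-0.3)), np.int64(271), np.float64(0.42)), ((np.float64(0.9), np.float64(-0.5)), np.int64(261), np.float64(0.43)), ((np.float64(0.9), np.float64(-0.4)), np.int64(141), np.float64(0.48)), ((np.float64(0.9), np.float64(-0.3)), np.int64(56), np.float64(0.42)), ((np.float64(1.0), np.float64(-0.6)), np.int64(63), np.float64(0.25)), ((np.float64(1.0), np.float64(-0.5)), np.int64(122), np.float64(0.18))]
[[-0.    -0.28   0.96  -0.127]
 [ 0.001 -0.96  -0.28   0.07 ]
 [ 1.     0.     0.001 -0.001]
 [ 0.     0.     0.     1.   ]] 325.19226210127806 325.19226210127806 283.53112535818707 211.61949009564546
```

Request:
play_rows(commands=[[0,41.4,-25.3,0,0,0],[0,41.4,-25.3,0,0,0],[0,41.4,-25.3,0,0,0],[0,41.4,-25.3,0,0,0],[0,41.4,-25.3,0,0,0],[0,41.4,-25.3,0,0,0],[0,41.4,-25.3,0,0,0],[0,41.4,-25.3,0,0,0],[0,41.4,-25.3,0,0,0],[0,41.4,-25.3,0,0,0],[0,41.4,-25.3,0,0,0],[0,41.4,-25.3,0,0,0]])

```text
clock: 1.35
ee_pos: [0.5493, -0.0813, 0.2452]
ee_rot: [[-0.0, 0.952, 0.305], [-0.0, 0.305, -0.952], [-1.0, -0.0, 0.0]]
contact_force: [0.0, -0.5, 0.2]
finger_gap: 0.0857
```

Request:
play_rows(commands=[[0,0,0,-0.14,0,0],[0,0,0,-0.14,0,0],[0,0,0,-0.14,0,0],[0,0,0,-0.14,0,0],[0,0,0,-0.14,0,0],[0,0,0,-0.14,0,0],[0,0,0,-0.14,0,0],[0,0,0,-0.14,0,0],[0,0,0,0,0,0]])

```text
clock: 2.25
ee_pos: [0.5482, -0.0832, 0.2451]
ee_rot: [[-0.0, 0.138, 0.99], [0.0, 0.99, -0.138], [-1.0, 0.0, -0.0]]
contact_force: [1.1, -0.5, 0.6]
finger_gap: 0.0857
```

```bash
cat >> h.py <<'E'
def wcloud(tag):
    s=state();w=snapshot('wrist');z=w['z_map'];v,u=np.mgrid[:420,:560]
    K=np.array([[w['fx'],0,w['cx']],[0,w['fy'],w['cy']],[0,0,1]])
    x=(u-w['cx'])/w['fx'];y=(v-w['cy'])/w['fy'];th=np.hypot(x,y)+1e-9
    k=np.tan(th)/th
    P=np.stack([x*k*z,y*k*z,z],-1);M=np.array(w['mount'])
    W=(P@M[:3,:3].T+M[:3,3])@np.array(s['ee_rot']).T+s['ee_pos']
    W[z==0]=np.nan
    np.savez(tag+'.npz',i=w['img'],w=W);save(tag,w['img'])
    return s,w['img'],W
def rep(s):
    R=np.array(s['ee_rot']);print('t',s['clock'],'pos',np.round(s['ee_pos'],4),'xdir',np.round(R[:,0],3),'zbear',round(np.degrees(np.arctan2(R[1,2],R[0,2])),2),'F',np.round(s['contact_force'],1),'gap',s['finger_gap'],'q',np.round(s['q'],1))
E
python3 - <<'E'
from h import *
s,i,W=wcloud('w1');rep(s)
E
```

```text
t 2.25 pos [ 0.5482 -0.0832  0.2451] xdir [-0.  0. -1.] zbear -7.96 F [ 1.1 -0.5  0.6] gap 0.08566900933345308 q [-13.4  20.6  94.    0.   65.5  -5.5]
```

View pics/w1.png

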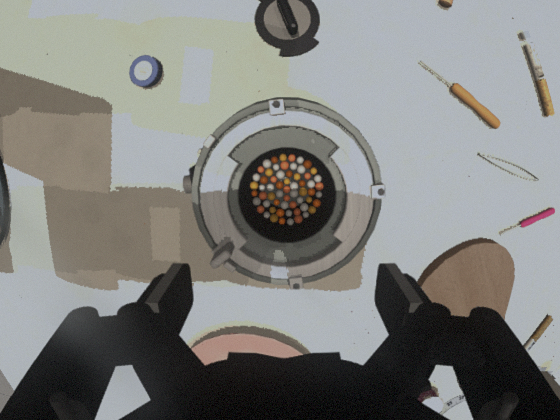

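Seen from above: keeper clips at (277,106) = +y, (378,190) = +x and (296,283) = -y. The lug is at (222,252), the dial at (187,180), and the ear gaps lie up and down in the image, so the ring is open. Now the machine pose.

Run:
```python
from h import *
from scipy.optimize import least_squares
d=np.load('w1.npz');W=d['w']
for n,(u,v) in dict(py=(277,106),px=(378,190),my=(296,283),lug=(222,252),dial=(187,180)).items():
  print(n,np.round(np.nanmedian(W[v-2:v+3,u-2:u+3].reshape(-1,3),0),4))
P=W[90:300,170:400].reshape(-1,3);P=P[np.isfinite(P[:,0])]
# ring top outer edge & shoulder
m=(P[:,2]>.089)&(P[:,2]<.0945);p=P[m]
print(len(p),cv2.minEnclosingCircle(p[:,:2].astype(np.float32)))
h=P[(P[:,2]>.104)&(P[:,2]<.12)];h=h[np.hypot(h[:,0]-.45,h[:,1]+.12)<.08]
print('lugpts',len(h),h.mean(0),cv2.minAreaRect(h[:,:2].astype(np.float32)))
k=P[(P[:,2]>.096)&(P[:,2]<.1)];print(len(k))
l,n_=None,None
lab=cv2.kmeans(k[:,:2].astype(np.float32),4,None,(3,50,1e-5),10,cv2.KMEANS_PP_CENTERS);print(lab[2],np.bincount(lab[1].ravel()))
z=P[:,2];print(np.histogram(z,bins=np.arange(.05,.125,.0025)))
```

```text
py [ 5.528e-01 -4.000e-04  9.630e-02]
px [ 0.6323 -0.0839  0.0955]
my [ 0.5475 -0.1652  0.0957]
lug [ 0.4875 -0.1172  0.1128]
dial [ 0.4476 -0.0585  0.0449]
9473 ((0.5496782064437866, -0.08342399448156357), 0.09010710567235947)
lugpts 262 [ 0.48511394 -0.12159164  0.1123146 ] ((0.48428744077682495, -0.1227368414402008), (0.022418517619371414, 0.008648051880300045), 31.891794204711914)
144
[[ 6.3390648e-01 -8.5751578e-02]
 [ 5.4733187e-01 -1.6712353e-01]
 [ 5.5234009e-01  2.3635756e-04]
 [ 4.8740619e-01 -1.1829172e-01]] [46 36 34 28]
(array([1157,  399,  173,  184,  182,  200,  196,  187,  207,  211,  734,
       5752,  532, 2603, 1111, 1732, 7805,  331,  329,   31,   18,   18,
         18,   20,   37,  170,   10,    0,    0]), array([0.05  , 0.0525, 0.055 , 0.0575, 0.06  , 0.0625, 0.065 , 0.0675,
       0.07  , 0.0725, 0.075 , 0.0775, 0.08  , 0.0825, 0.085 , 0.0875,
       0.09  , 0.0925, 0.095 , 0.0975, 0.1   , 0.1025, 0.105 , 0.1075,
       0.11  , 0.1125, 0.115 , 0.1175, 0.12  , 0.1225]))
```

Request:
play_rows(commands=[[0,42.2,-5.9,0,0,0],[0,42.2,-5.9,0,0,0],[0,42.2,-5.9,0,0,0],[0,42.2,-5.9,0,0,0],[0,42.2,-5.9,0,0,0],[0,42.2,-5.9,0,0,0],[0,42.2,-5.9,0,0,0],[0,42.2,-5.9,0,0,0]])

```text
clock: 3.1
ee_pos: [0.5487, 0.2595, 0.2453]
ee_rot: [[-0.0, 0.145, 0.989], [-0.0, 0.989, -0.145], [-1.0, -0.0, -0.0]]
contact_force: [1.0, 0.1, 0.3]
finger_gap: 0.0856
```

Request:
play_rows(commands=[[0,0,0,-0.125,0,0],[0,0,0,-0.125,0,0],[0,0,0,-0.125,0,0],[0,0,0,-0.125,0,0],[0,0,0,-0.125,0,0],[0,0,0,-0.125,0,0],[0,0,0,-0.125,0,0],[0,0,0,0,0,0]])

```text
clock: 3.9
ee_pos: [0.5489, 0.2577, 0.2452]
ee_rot: [[-0.0, -0.668, 0.744], [-0.0, 0.744, 0.668], [-1.0, 0.0, -0.0]]
contact_force: [-0.1, -0.2, -0.1]
finger_gap: 0.0853
```

Run:
```python
from h import *
s,i,W=wcloud('w2');rep(s)
P=W.reshape(-1,3);P=P[np.isfinite(P[:,0])]
h=P[(np.hypot(P[:,0]-.547,P[:,1]-.258)<.05)&(P[:,2]>.03)&(P[:,2]<.06)]
t=h[h[:,2]>.037]
for q in (h,t): 
  print(len(q),q.mean(0),np.percentile(q[:,2],95),cv2.minAreaRect(q[:,:2].astype(np.float32)))
```

```text
t 3.9 pos [0.5489 0.2577 0.2452] xdir [-0. -0. -1.] zbear 41.94 F [-0.1 -0.2 -0.1] gap 0.08529110641316513 q [ 20.7  26.   85.9  -0.   68.2 -21.2]
745 [0.546883   0.25602908 0.03820983] 0.040533247426055435 ((0.5480573177337646, 0.25495246052742004), (0.014920741319656372, 0.059517163783311844), 41.57106018066406)
579 [0.54728873 0.25572333 0.03912194] 0.04063413574849087 ((0.54787278175354, 0.25527191162109375), (0.01267921831458807, 0.05650128796696663), 41.65032196044922)
```

View pics/w2.png

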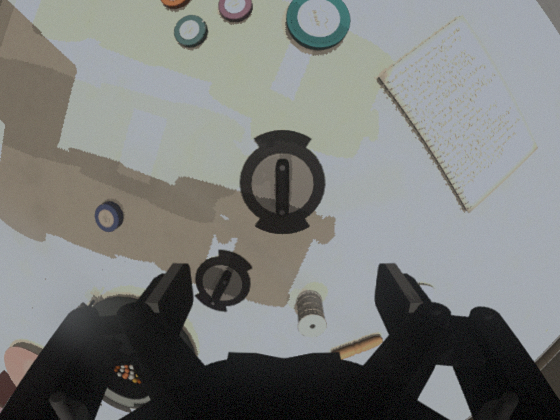

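The handle is at pixel (283,187), aligned with the jaws to 0.3°. Descending on it.

Request:
play_rows(commands=[[40,-0.7,-2.5,0,0,0],[45,0,0,0,0,0],[45,0,0,0,0,0],[40,0,0,0,0,0],[25,0,0,0,0,0],[15,0,0,0,0,0],[9,0,0,0,0,0],[0,0,0,0,0,0],[0,0,0,0,0,0]], fingers=45)

```text
clock: 4.85
ee_pos: [0.5483, 0.2558, 0.0274]
ee_rot: [[0.002, -0.669, 0.743], [0.001, 0.743, 0.669], [-1.0, -0.001, 0.002]]
contact_force: [0.3, 1.0, 1.2]
finger_gap: 0.0453
```

Request:
play_rows(commands=[[0,0,0,0,0,0],[0,0,0,0,0,0],[0,0,0,0,0,0],[0,0,0,0,0,0],[0,0,0,0,0,0],[0,0,0,0,0,0],[0,0,0,0,0,0],[0,0,0,0,0,0]], fingers=0)

```text
clock: 5.65
ee_pos: [0.5483, 0.2558, 0.0274]
ee_rot: [[0.002, -0.67, 0.743], [0.001, 0.743, 0.67], [-1.0, -0.001, 0.002]]
contact_force: [-1.7, 0.3, 6.9]
finger_gap: 0.0128
```

Request:
play_rows(commands=[[-5,0,0,0,0,0],[-15,0,0,0,0,0],[-25,0,0,0,0,0],[-30,0,0,0,0,0],[-30,0,0,0,0,0],[-25,0,0,0,0,0],[-20,0,0,0,0,0],[-10,0,0,0,0,0],[0,0,0,0,0,0]])

```text
clock: 6.55
ee_pos: [0.548, 0.2557, 0.188]
ee_rot: [[0.002, -0.67, 0.743], [0.001, 0.743, 0.67], [-1.0, -0.001, 0.002]]
contact_force: [0.6, -0.2, -1.5]
finger_gap: 0.013
```

Request:
play_rows(commands=[[0,-12.1,-11.1,0,0,0],[0,-28.1,-25.1,0,0,0],[0,-28.1,-25.1,0,0,0],[0,-28.1,-25.1,0,0,0],[0,-28.1,-25.1,0,0,0],[0,-28.1,-25.1,0,0,0],[0,-28.1,-25.1,0,0,0],[0,-28.1,-25.1,0,0,0],[0,-28.1,-25.1,0,0,0],[0,-16,-14,0,0,0],[0,0,0,0,0,0]])

```text
clock: 7.65
ee_pos: [0.5483, -0.0865, 0.1851]
ee_rot: [[-0.002, -0.667, 0.745], [0.0, 0.745, 0.667], [-1.0, 0.001, -0.002]]
contact_force: [-0.5, -0.1, -1.2]
finger_gap: 0.0134
```

Request:
play_rows(commands=[[0,0,0,0.061,0,0],[0,0,0,0.1,0,0],[0,0,0,0.1,0,0],[0,0,0,0.1,0,0],[0,0,0,0.1,0,0],[0,0,0,0.1,0,0],[0,0,0,0.1,0,0],[0,0,0,0.1,0,0],[0,0,0,0,0,0],[0,0,0,0,0,0]])

```text
clock: 8.65
ee_pos: [0.5488, -0.0833, 0.1857]
ee_rot: [[-0.001, 0.024, 1.0], [0.0, 1.0, -0.024], [-1.0, 0.0, -0.001]]
contact_force: [0.0, -0.2, -1.5]
finger_gap: 0.013
```

Run:
```python
from h import *
s,i,W=wcloud('w3');rep(s)
P=W.reshape(-1,3);P=P[np.isfinite(P[:,0])]
q=P[(np.hypot(P[:,0]-.55,P[:,1]+.08)<.1)&(P[:,2]>.13)]
print(np.histogram(q[:,2],bins=np.arange(.13,.23,.005)))
```

```text
t 8.65 pos [ 0.5488 -0.0833  0.1857] xdir [-0.001  0.    -1.   ] zbear -1.37 F [ 0.  -0.2 -1.5] gap 0.012973550069730935 q [-13.4  24.6  97.2   0.   58.3 -12.1]
(array([    0,     0,     0,     0,     0,    61, 19210,   116,    97,
         254,   346,   380,   832,  3810,   305,   674,   550,  1373,
        1938]), array([0.13 , 0.135, 0.14 , 0.145, 0.15 , 0.155, 0.16 , 0.165, 0.17 ,
       0.175, 0.18 , 0.185, 0.19 , 0.195, 0.2  , 0.205, 0.21 , 0.215,
       0.22 , 0.225]))
```

View pics/w3.png

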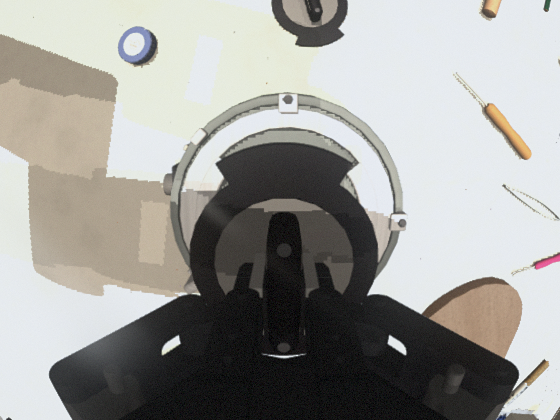

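Lid held level with the ears along machine y; the far ear is at (288,175) and the +y clip at (288,102). Measuring its centre and tilt in the grip before lowering.

Run:
```python
from h import *
from scipy.optimize import least_squares
W=np.load('w3.npz')['w'];z=W[...,2]
m=(z>.157)&(z<.1675)&(np.hypot(W[...,0]-.549,W[...,1]+.083)<.08)
p=W[m];A=np.c_[p[:,:2]-[.549,-.083],np.ones(len(p))]
c=np.linalg.lstsq(A,p[:,2],rcond=None)[0];print('plane',c)
cs,_=cv2.findContours(m.astype(np.uint8),cv2.RETR_EXTERNAL,cv2.CHAIN_APPROX_NONE)
b=max(cs,key=len)[:,0];q=W[b[:,1],b[:,0],:2]
c0=np.array([.5488,-.0833])
for it in range(4):
  r=np.hypot(*(q-c0).T);ang=np.degrees(np.arctan2(*(q-c0)[:,::-1].T))
  d=abs(r-.05)<.004; e=(abs(r-.062)<.004)&(ang>60)&(ang<118)
  f=lambda c:np.r_[np.hypot(*(q[d]-c).T)-.05,np.hypot(*(q[e]-c).T)-.062]
  s=least_squares(f,c0,loss='soft_l1',f_scale=.001);c0=s.x
print(c0,d.sum(),e.sum(),np.std(s.fun))
g=(r>.053)&(ang>0)&(ang<180);print('ear range',ang[g].min(),ang[g].max())
# machine ring/clips again
P=W.reshape(-1,3);k=P[(P[:,2]>.0955)&(P[:,2]<.101)]
for ctr in ((.5523,.0002),(.6339,-.0857)):
  n=k[np.hypot(*(k[:,:2]-ctr).T)<.012];print(ctr,n.mean(0) if len(n) else 0,len(n))
# handle top
h=P[(P[:,2]>.195)&(P[:,2]<.2)&(abs(P[:,0]-.549)<.012)&(abs(P[:,1]+.083)<.04)];print(len(h),h.mean(0),cv2.minAreaRect(h[:,:2].astype(np.float32)))
```

```text
plane [-0.00298163 -0.00810558  0.16275899]
[ 0.54752075 -0.08443956] 270 127 0.0007641171121948976
ear range 56.228137481451 120.59680080626002
(0.5523, 0.0002) [ 5.52197406e-01 -9.44399427e-05  9.62649972e-02] 131
(0.6339, -0.0857) [ 0.63225361 -0.08513982  0.0961748 ] 80
3607 [ 0.54782877 -0.07981658  0.19744336] ((0.5464403629302979, -0.08403117954730988), (0.058379001915454865, 0.023498808965086937), 78.09774017333984)
```

Request:
play_rows(commands=[[0,1,2.2,0,0,0],[10,0,0,0,0,0],[15,0,0,0,0,0],[15,0,0,0,0,0],[10,0,0,0,0,0],[8,0,0,0,0,0],[5,0,0,0,0,0],[4,0,0,0,0,0],[3,0,0,0,0,0],[0,0,0,0,0,0]])

```text
clock: 9.7
ee_pos: [0.5515, -0.0827, 0.1162]
ee_rot: [[-0.0, 0.027, 1.0], [0.0, 1.0, -0.027], [-1.0, 0.0, -0.0]]
contact_force: [-0.3, -0.5, -1.9]
finger_gap: 0.0131
```

Request:
play_rows(commands=[[2,0,0,0,0,0],[1.5,0,0,0,0,0],[1,0,0,0,0,0],[0,0,0,0,0,0]])

```text
clock: 10.1
ee_pos: [0.5515, -0.0827, 0.1117]
ee_rot: [[-0.0, 0.027, 1.0], [0.0, 1.0, -0.027], [-1.0, 0.0, -0.0]]
contact_force: [0.2, 0.5, -1.9]
finger_gap: 0.0131
```

Request:
play_rows(commands=[[1,0,0,0,0,0],[1,0,0,0,0,0],[0.5,0,0,0,0,0],[0,0,0,0,0,0]])

```text
clock: 10.5
ee_pos: [0.5515, -0.0827, 0.1092]
ee_rot: [[-0.0, 0.027, 1.0], [0.0, 1.0, -0.027], [-1.0, 0.0, -0.0]]
contact_force: [-0.5, -1.3, -1.6]
finger_gap: 0.0129
```

Request:
play_rows(commands=[[0.5,0,0,0,0,0],[0.5,0,0,0,0,0],[0,0,0,0,0,0]])

```text
clock: 10.8
ee_pos: [0.5515, -0.0826, 0.1082]
ee_rot: [[-0.0, 0.027, 1.0], [0.0, 1.0, -0.027], [-1.0, 0.0, -0.0]]
contact_force: [-0.4, 0.4, -1.6]
finger_gap: 0.013
```

Request:
play_rows(commands=[[0.5,0,0,0,0,0],[0.5,0,0,0,0,0],[0,0,0,0,0,0]])

```text
clock: 11.1
ee_pos: [0.5515, -0.0827, 0.1074]
ee_rot: [[0.0, 0.027, 1.0], [-0.0, 1.0, -0.027], [-1.0, -0.0, 0.0]]
contact_force: [-0.7, 0.4, 1.5]
finger_gap: 0.0131
```

Request:
play_rows(commands=[[0.4,0,0,0,0,0],[0,0,0,0,0,0]])

```text
clock: 11.3
ee_pos: [0.5515, -0.0827, 0.1074]
ee_rot: [[0.0, 0.027, 1.0], [-0.0, 1.0, -0.027], [-1.0, -0.0, 0.0]]
contact_force: [-3.2, 1.5, 6.1]
finger_gap: 0.0126
```

Contact at the expected height (0.1074, the same TCP offset as on the table). Releasing and backing off.

Request:
play_rows(commands=[[0,0,0,0,0,0],[0,0,0,0,0,0],[0,0,0,0,0,0],[0,0,0,0,0,0],[-3,0,0,0,0,0],[-15,0,0,0,0,0],[-30,0,0,0,0,0],[-30,0,0,0,0,0],[-30,0,0,0,0,0],[-20,0,0,0,0,0],[0,0,0,0,0,0]], fingers=34)

```text
clock: 12.4
ee_pos: [0.5526, -0.0829, 0.2379]
ee_rot: [[0.005, 0.027, 1.0], [-0.001, 1.0, -0.027], [-1.0, -0.001, 0.005]]
contact_force: [0.0, 0.6, -0.6]
finger_gap: 0.034
```

```bash
cat > look.py <<'E'
from h import *
import sys
s,i,W=wcloud(sys.argv[1]);rep(s)
P=W.reshape(-1,3);P=P[np.isfinite(P[:,0])]
C=np.array([.5497,-.0834]);r=np.hypot(*(P[:,:2]-C).T)
p=P[(r<.064)&(P[:,2]>.08)&(P[:,2]<.0885)]
p=p[np.hypot(*(p[:,:2]-C).T)<.048]
print('lid plane',np.linalg.lstsq(np.c_[p[:,:2]-C,np.ones(len(p))],p[:,2],rcond=None)[0],len(p))
h=P[(r<.045)&(P[:,2]>.112)&(P[:,2]<.128)];print('handle',len(h),h.mean(0),cv2.minAreaRect(h[:,:2].astype(np.float32)))
l=P[(r>.064)&(r<.092)&(P[:,2]>.104)&(P[:,2]<.12)]
a=np.degrees(np.arctan2(l[:,1]-C[1],l[:,0]-C[0]))%360
print('lug',len(l),l.mean(0),np.median(a),'joint deg',215-1.7-np.median(a),cv2.minAreaRect(l[:,:2].astype(np.float32)))
E
python3 look.py w4
```

```text
t 12.4 pos [ 0.5526 -0.0829  0.2379] xdir [ 0.005 -0.001 -1.   ] zbear -1.54 F [ 0.   0.6 -0.6] gap 0.03397010939392941 q [-13.3  21.3  94.   -0.   64.4 -11.8]
lid plane [-0.0001939  -0.0014633   0.08448292] 7258
handle 1276 [ 0.55012149 -0.08157635  0.11833444] ((0.5498545169830322, -0.08297025412321091), (0.05907072126865387, 0.014686527661979198), 88.79999542236328)
lug 269 [ 0.48519477 -0.12139379  0.11228632] 210.32428436882748 joint deg 2.975715631172534 ((0.48433178663253784, -0.12270829826593399), (0.022188641130924225, 0.00861372984945774), 32.193641662597656)
```

View pics/w4.png

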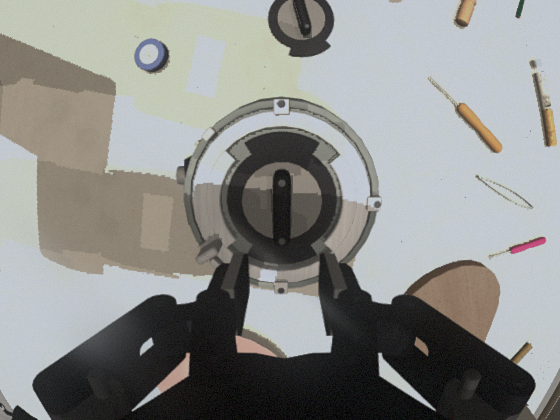

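Lid lies flat (tilt under 0.1°) and centred. Lug at pixel (208,250). I'll straddle it with partly open fingers and follow the arc.

Request:
play_rows(commands=[[0,-21,-33,0,0,0],[0,-21.5,-33,0,0,0],[0,0,0,0.124,0,0],[0,0,0,0.124,0,0],[0,0,0,0.124,0,0],[0,0,0,0.124,0,0],[0,0,0,0.124,0,0],[0,0,0,0.124,0,0],[0,0,0,0.124,0,0],[0,0,0,0.124,0,0],[0,0,0,0,0,0],[0,0,0,0,0,0]], fingers=24)

```text
clock: 13.65
ee_pos: [0.4841, -0.1233, 0.2341]
ee_rot: [[-0.001, 0.85, 0.527], [0.0, 0.527, -0.85], [-1.0, -0.001, -0.001]]
contact_force: [-0.6, -0.1, -0.5]
finger_gap: 0.0238
```

```bash
python3 look.py w5
```

```text
t 13.65 pos [ 0.4841 -0.1233  0.2341] xdir [-0.001  0.    -1.   ] zbear -58.18 F [-0.6 -0.1 -0.5] gap 0.023783489252672173 q [-19.6  15.6 102.6   0.   61.8  38.6]
lid plane [ 1.27206648e-05 -1.90202699e-03  8.44428074e-02] 8343
handle 1489 [ 0.55009075 -0.0838796   0.11836874] ((0.5502768754959106, -0.08406352996826172), (0.05933341756463051, 0.015598461963236332), 88.2562255859375)
lug 304 [ 0.48518188 -0.12262996  0.11305707] 211.3147751978326 joint deg 1.9852248021674086 ((0.4839574694633484, -0.12345123291015625), (0.023276302963495255, 0.008069204166531563), 31.800048828125)
```

Request:
play_rows(commands=[[20,0,1,0,0,0],[30,0,0,0,0,0],[30,0,0,0,0,0],[15,0,0,0,0,0],[10,0,0,0,0,0],[8,0,0,0,0,0],[5,0,0,0,0,0],[4,0,0,0,0,0],[0,0,0,0,0,0]])

```text
clock: 14.6
ee_pos: [0.485, -0.1242, 0.1129]
ee_rot: [[0.0, 0.851, 0.524], [-0.0, 0.524, -0.851], [-1.0, 0.0, 0.0]]
contact_force: [-1.0, -0.1, 0.7]
finger_gap: 0.0241
```

Request:
play_rows(commands=[[0,0,0,0,0,0],[0,0,0,0,0,0],[0,0,0,0,0,0]], fingers=14)

```text
clock: 14.9
ee_pos: [0.4851, -0.1243, 0.1132]
ee_rot: [[0.001, 0.852, 0.524], [-0.0, 0.524, -0.852], [-1.0, 0.0, 0.0]]
contact_force: [0.2, -0.4, 0.1]
finger_gap: 0.0138
```

Request:
play_rows(commands=[[0,0.3,-6.75,0.0873,0,0],[0,0.3,-6.75,0.0873,0,0],[0,0.3,-6.75,0.0873,0,0],[0,0.3,-6.75,0.0873,0,0],[0,0,0,0,0,0]])

```text
clock: 15.4
ee_pos: [0.4751, -0.0988, 0.1131]
ee_rot: [[0.0, 0.98, 0.201], [-0.0, 0.201, -0.98], [-1.0, 0.0, 0.0]]
contact_force: [-0.2, 0.2, 0.6]
finger_gap: 0.0141
```

```bash
cat > arc.py <<'E'
from h import *
s=state();rep(s);d=np.array(s['ee_pos'][:2])-[.5508,-.0834];print('r',np.hypot(*d),'bearing',np.degrees(np.arctan2(d[1],d[0]))%360,'jaw+270',np.degrees(np.arctan2(s['ee_rot'][1][2],s['ee_rot'][0][2]))+270)
E
python3 arc.py
```

```text
t 15.4 pos [ 0.4751 -0.0988  0.1131] xdir [ 0. -0. -1.] zbear -78.43 F [-0.2  0.2  0.6] gap 0.014065607793620885 q [-17.3  24.5 110.5   0.   45.   61.2]
r 0.0772849136948867 bearing 191.52858018556614 jaw+270 191.56888648465542
```

Request:
play_rows(commands=[[0,0.3,-6.75,0.0873,0,0],[0,0.3,-6.75,0.0873,0,0],[0,0.3,-6.75,0.0873,0,0],[0,0.3,-6.75,0.0873,0,0],[0,0.3,-6.75,0.0873,0,0],[0,0.3,-6.75,0.0873,0,0],[0,0.3,-6.75,0.0873,0,0],[0,0.3,-6.75,0.0873,0,0],[0,0,0,0,0,0]])

```text
clock: 16.3
ee_pos: [0.4831, -0.0466, 0.113]
ee_rot: [[0.0, 0.88, -0.474], [-0.0, -0.474, -0.88], [-1.0, 0.0, -0.0]]
contact_force: [-0.4, 0.3, 0.0]
finger_gap: 0.0142
```

```bash
python3 arc.py; python3 look.py w6
```

```text
t 16.3 pos [ 0.4831 -0.0466  0.113 ] xdir [ 0. -0. -1.] zbear -118.31 F [-0.4  0.3  0. ] gap 0.014181009618478978 q [-11.   24.5 110.5   0.   45.  107.3]
r 0.07706468752054828 bearing 151.49298358076237 jaw+270 151.68789819690022
t 16.3 pos [ 0.4831 -0.0466  0.113 ] xdir [ 0. -0. -1.] zbear -118.31 F [-0.4  0.3  0. ] gap 0.014181009618478978 q [-11.   24.5 110.5   0.   45.  107.3]
lid plane [ 0.00026397 -0.00151441  0.08446473] 24091
handle 5642 [ 0.55001953 -0.08361007  0.11846939] ((0.5502591133117676, -0.08370976895093918), (0.06012332811951637, 0.015561793930828571), 88.30370330810547)
lug 2000 [ 0.48620235 -0.04953039  0.11264188] 152.78772741019765 joint deg 60.512272589802365 ((0.48243582248687744, -0.046394020318984985), (0.0412486232817173, 0.023296868428587914), 59.82371520996094)
```

View pics/w6.png

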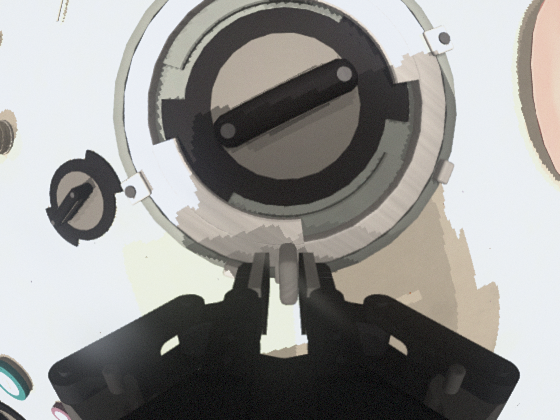

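Lug at (288,273) sits between the fingers; the ring is turning and the lid hasn't moved. Last stretch to the stop in small steps.

Request:
play_rows(commands=[[0,0.1,-4,0.052,0,0],[0,0.1,-4,0.052,0,0],[0,0.05,-2,0.026,0,0],[0,0,0,0,0,0]])

```text
clock: 16.75
ee_pos: [0.4881, -0.0385, 0.1129]
ee_rot: [[-0.0, 0.812, -0.584], [0.0, -0.584, -0.812], [-1.0, -0.0, 0.0]]
contact_force: [0.2, -0.5, 0.4]
finger_gap: 0.0144
```

Request:
play_rows(commands=[[0,0,-1.3,0.017,0,0],[0,0,-1.3,0.017,0,0],[0,0,0,0,0,0]])

```text
clock: 17.05
ee_pos: [0.4897, -0.0362, 0.1129]
ee_rot: [[0.0, 0.79, -0.613], [0.0, -0.613, -0.79], [-1.0, 0.0, -0.0]]
contact_force: [-0.8, -1.2, -0.3]
finger_gap: 0.0141
```

```bash
python3 arc.py
```

```text
t 17.05 pos [ 0.4897 -0.0362  0.1129] xdir [ 0.  0. -1.] zbear -127.81 F [-0.8 -1.2 -0.3] gap 0.014051393344412237 q [ -9.7  25.  109.6   0.   45.4 118.1]
r 0.07716661970407133 bearing 142.33183916634385 jaw+270 142.18884634289216
```

Request:
play_rows(commands=[[0,0,-1,0.013,0,0],[0,0,0,0,0,0]])

```text
clock: 17.25
ee_pos: [0.4904, -0.0354, 0.1129]
ee_rot: [[0.0, 0.782, -0.623], [-0.0, -0.623, -0.782], [-1.0, 0.0, -0.0]]
contact_force: [-0.3, -1.3, 0.6]
finger_gap: 0.0141
```

Request:
play_rows(commands=[[0,0,-1,0.013,0,0],[0,0,0,0,0,0]])

```text
clock: 17.45
ee_pos: [0.4906, -0.0352, 0.1129]
ee_rot: [[-0.001, 0.774, -0.633], [-0.001, -0.633, -0.774], [-1.0, -0.0, 0.001]]
contact_force: [-3.8, -8.1, 1.2]
finger_gap: 0.0141
```

Request:
play_rows(commands=[[0,0,-0.8,0,0,0],[0,0,0,0,0,0]])

```text
clock: 17.65
ee_pos: [0.4907, -0.035, 0.1128]
ee_rot: [[-0.002, 0.774, -0.633], [-0.002, -0.633, -0.774], [-1.0, -0.0, 0.003]]
contact_force: [-5.4, -10.9, 2.2]
finger_gap: 0.0139
```

Request:
play_rows(commands=[[0,0,2,0,0,0],[0,0,1,0,0,0],[0,0,0,0,0,0],[0,0,0,0,0,0],[-5,0,0,0,0,0],[-15,0,0,0,0,0],[-30,0,0,0,0,0],[-40,0,0,0,0,0],[-40,0,0,0,0,0],[-15,0,0,0,0,0],[0,0,0,0,0,0]], fingers=24)

```text
clock: 18.75
ee_pos: [0.4904, -0.0364, 0.2605]
ee_rot: [[0.005, 0.774, -0.633], [-0.001, -0.633, -0.774], [-1.0, 0.004, -0.002]]
contact_force: [-0.1, 0.6, -1.0]
finger_gap: 0.0241
```

```bash
python3 look.py w7
```

```text
t 18.75 pos [ 0.4904 -0.0364  0.2605] xdir [ 0.005 -0.001 -1.   ] zbear -129.29 F [-0.1  0.6 -1. ] gap 0.02406233099697802 q [ -9.7  12.9 102.1   0.   64.7 119.6]
lid plane [ 0.00056481 -0.001161    0.08445208] 6989
handle 1211 [ 0.55003854 -0.08408416  0.11837529] ((0.5502516031265259, -0.08407849818468094), (0.06031396612524986, 0.015548892319202423), 88.95465087890625)
lug 244 [ 0.4892747  -0.03822525  0.11309596] 143.21624174444543 joint deg 70.08375825555459 ((0.4886486530303955, -0.037477731704711914), (0.007994418032467365, 0.022319547832012177), 50.74593734741211)
```

View pics/w7.png

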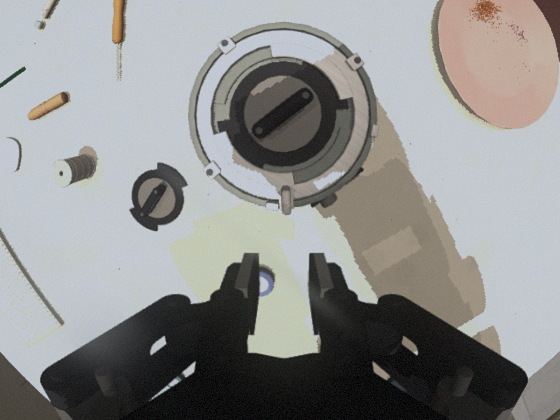

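```bash
python3 -c "
from cell import *
print(finish_job())"
```

```text
the job is handed in; nothing more can be done
None
```

The polisher is ready to run: the lid is flat in the bowl, let go, and the locking ring is turned fully home. The job was handed in at about 19 s of the 53 s allowed.

- **Lid:** I gripped the middle-sized lid by its handle and lowered it slowly into the open ring until it touched, then released it. It lay level to about 0.1° and was centred to about 1 mm. It did not move when the ring was turned.
- **Ring:** I straddled the lug with partly open fingers and pushed it clockwise until it hit the stop. The resistance rose to about 12 N and the lug stopped moving. In the last picture it stands at 70.1°, where fully home is 70.0°, beside the locked mark, with the tongues over the lid's ears.
- **At hand-in:** The gripper was about 15 cm above where it had held the lug, touching nothing.
- **Bystanders:** The spool and bead tub are in view in the last picture and look undisturbed. I did not measure their positions again. The tin was not checked, but the arm never worked near it.
- **Disagreement:** The wrist camera and the gripper position differed by about 1.6 mm, which is within the calibration tolerance. No checks failed.

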